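Open the specimen cage and hold its gate

ROBOT

A 7-joint arm with a two-finger parallel gripper is mounted at the origin on a cart in front of the work surface, level with it; the furniture and walls round the work are solid. World frame = base frame: x ahead of the robot, y to its left, z up, the work surface at z = 0. Lengths are in mm, angles in rad, forces in N, time in s.
With the tool pointing down it reaches from about 425 to 950 mm from the base axis. Payload 16.7 kg.
Tool frame: the origin (TCP) lies between the finger pads; the fingertips stand 11 mm ahead of it and the grasp point (between the pads) lies 8 mm behind it; z points along the fingers, y is the direction in which the jaws open and shut (so a half turn about z gives the same grasp; the last joint's range is limited). The gripper opens to 94 mm and grips with 3 to 60 N. Pads are 16 mm wide; open, the fingers measure 119 mm over their backs; the gripper's body (75 mm by 177 mm) begins 78 mm behind the grasp point.
Start: joints at [-1.496, 0.426, 0.074, 1.606, -0.034, 1.111, -0.067], TCP at [150.473, 657.976, 216.467] pointing down, gripper open.
Joint ranges: [-2.85, 2.85], [-0.5, 2.14], [-1.23, 1.37], [0.21, 2.46], [-1.02, 4.16], [0.16, 2.05], [-2.73, 2.73]. Speed limits (rad/s): [1.89, 1.89, 2.39, 2.39, 3.01, 3.01, 3.01].

INTERFACE

Orientations are given as [roll, pitch, yaw] about the fixed x, y, z axes, in that order (R = Rz(yaw) Ry(pitch) Rx(roll)).
In Python, from rig import arm gives the robot as it stands.
- The arm moves only by the tool send_rows, never from a script. Its argument "commands" is a list of rows, each a list of 3 entries, a list of its own where there are three numbers: the opening in per cent of the stroke, from 0 (shut) to 100 (fully open), then the shift along the tool's x, y, z in mm, then the turn about the tool's z in rad. In form: [[hand, [tx, ty, tz], turn], ...]. A call has 1 to 12 rows; each row is the pose to reach, as a shift and turn from the pose commanded when the call began, along the tool's axes at that moment; what a row does not reach only later rows make up. A row lasts 1/12 s, in which the tool goes at most 41.7 mm and 7.16 degrees, less where a joint would pass 70% of its speed; a pose out of reach is approached as far as the arm can. A call with a gripper value outside its range is refused whole. The fingers move at their own pace and stop on an object; the grip force is fixed at half the most. Time passes only in rows, so rows that repeat a pose let the fingers close. It gives the time, the measured TCP pose, the force and the opening at its end, in the units of the state.
- arm.read_state(): the state, without advancing time (a new reading comes with each control period).
- arm.capture(name): name is "side" or "top" or "wrist"; returns a dict with "frame" (420x560x3 uint8, red, green, blue), "fx", "fy", "cx", "cy" (pixels), "world_to_cam" (4x4, takes a point from world to camera coordinates). Camera axes: x right, y down, z forward; pixel columns grow to the right and rows downward; lengths in mm; the calibration is good to about 2 mm. The wrist camera is an equidistant fisheye: a pixel r from the principal point sees the ray r / f radians off the axis. A picture is of the moment at which its call begins. There is no depth.
- arm.close_job(): hands the job in, once; it reports no verdict.
The state is a dict: "time_s": time; "joint_pos": joint angles; "dq": joint speeds; "tau": joint torques, N m; "eef_pos": TCP position; "tool_rot": TCP orientation; "contact_force": force on the tool from outside, world axes, zero at the start; "wrist_torque": the same for the moment, N m; "finger_gap": finger opening in mm.
Only numpy, scipy, OpenCV 4.12 (cv2) and the standard library are available. Lean on these libraries where they do the work, as an engineer would, in place of code of your own. Each camera call takes 0.05 s, during which the arm holds its last target. There are 200 camera calls.

TASK

Open the specimen cage so that a colleague can reach the tube rack inside: press the treadle at its right fully down to its stop to drop the foot bolt and let it come up again, then squeeze together the two tabs of the catch nearest the gate's hinge, and after that those of the other catch. Then swing the gate by its upright pull towards you, on past its half-way detent until it stands wide, about square to the cage front, and finish while still holding it there, because it swings back when let go; leave the loose things on the bench where they are.

Things in the scene. Friction and masses are not known exactly. Their poses are not given: they have to be found in the camera images.
- cage: specimen cage fixed to the bench: grey metal base 110 x 230 x 20 mm, clear walls, steel rail over the front (top at z 142 mm), a tube rack inside. Origin: centre of its underside, on the bench. x points from front to back (gate on the -x side), y to the left facing the front, z up. Place and yaw differ each time. Offsets below are in this frame.
- pedal_pad (a point): top centre of the treadle's 44 x 44 mm rubber pad, 138 mm before and 145 mm right of the cage's origin, 45 mm above the bench at rest (ribs stand 2 mm higher); moves with it. The bar is hinged 130 mm behind. The pad goes almost straight down 32 mm to its stop (top then 12 mm above the bench), with 2 N at first, 5 N at the stop, and springs up again.
- pedal (a joint): treadle angle, rad: 0 at rest (up), 0.25 at the stop (down)
- bolt (a joint): foot bolt at the free end of the gate, m: 0 up (bars the gate), about 0.015 when dropped by the treadle; it clears the gate from 0.011 and stays where it is put
- catch_a_mid (a point): first catch (hinge side, left): fixed mid-point between its two upright dark tabs on the front rail, 34 mm above the rail. Tabs: 6 mm thick, 22 mm deep along cage x, tops 54 mm above the rail. Outer faces up to 52 mm apart along cage y at rest, 32 mm fully squeezed. Keep fingertips 10 mm or more above the rail. Each tab resists with 3 N and stays where it is pushed.
- catch_a_left (a joint): inward travel of the left tab of the first catch, m: 0 out, 0.010 fully in; its hook clears the gate beyond 0.005
- catch_a_right (a joint): the same for the right tab of the first catch
- catch_b_mid (a point): second catch, at the free end of the gate, 100 mm to the right of the first and built just like it: mid-point between its tabs, half-way up
- catch_b_left (a joint): inward travel of the left tab of the second catch, m: 0 out, 0.010 fully in; its hook clears the gate beyond 0.005
- catch_b_right (a joint): the same for the right tab of the second catch
- gate_pull (a point): point to grip on the gate's pull: a round upright steel post, 14 mm in diameter, 22 mm in front of the gate at the middle of its width, its top 215 mm above the bench; this point is on its axis 25 mm below the top. It moves with the gate; its distance from the hinge line is 97.5 mm.
- gate_hinge (a point): point on the gate's vertical hinge line (cage x -61 mm, y +95 mm), at the height of the pull's grip point
- gate (a joint): gate angle, rad: 0 closed, grows as the free end swings out to the cage's -x side (clockwise from above), hard stop 1.6. A spring pulls it shut (about 1 N at the pull closed, 2.3 N wide). A detent ball under it resists from about 0.65 to 0.8 rad (about 4 N more at the pull); let go beyond it, the gate swings back to rest against the detent at about 0.95.
- beaker: loose glass beaker, 73 x 73 x 92 mm, a bystander; origin at the centre of its underside
- slide_box: loose grey slide box, 79 x 95 x 33 mm, a bystander; origin at the centre of its underside
- timer: loose lab timer, 60 x 70 x 22 mm, a bystander; origin at the centre of its underside
- marker: loose marker pen, 12 x 133 x 12 mm, a bystander; origin at the centre of its underside
- forceps: loose steel forceps lying near the bench's front edge, 16 x 133 x 9 mm, a bystander; origin at the centre of its underside

How it is judged (in metres and radians):
On the way, in this order (a step that is already met when the one before it is completed fails the run):
1. the treadle is pressed down to its stop and the foot bolt has dropped (value of joint pedal above 0.23 rad and value of joint bolt above 0.0115 m), for 0.1 s.
2. both tabs of the catch nearest the hinge are squeezed in (value of joint each of catch_a_left, catch_a_right above 0.0055 m), for 0.1 s.
3. both tabs of the other catch are squeezed in (value of joint each of catch_b_left, catch_b_right above 0.0055 m), for 0.1 s.
4. the gate is swung past its detent (value of joint gate above 1.05 rad), for 0.1 s.
At the end, for the whole second after the job is handed in: The gate is still and held by the gripper's fingers (contact of more than 0.5 N) at more than 1.25 rad (72 degrees) from closed; the treadle is up again (under 0.05 rad), the foot bolt is dropped (over 11 mm) and all four catch tabs are in (over 5 mm each) (value of joint gate above 1.25 rad and velocity of joint gate between -0.15 and 0.15 rad/s and contact force between the fingers and gate above 0.5 N and value of joint pedal below 0.05 rad and value of joint bolt above 0.011 m and value of joint each of catch_a_left, catch_a_right, catch_b_left, catch_b_right above 0.005 m); the arm keeps its last pose, push and grip.
It fails at once if a loose thing on the bench (beaker, slide box, timer, marker, forceps) is shifted by more than 30 mm (distance of any of beaker, slide_box, timer, marker, forceps from where it was at the start of the episode above 0.03 m).
It also fails if it takes over 61 s, if anything falls off the work surface, if the arm or the gripper's body presses on something with over 40 N, if the wrist force passes 120 N, or if a joint passes its speed limit or range.

## Working session

There is one attempt and no reset: what is moved stays moved. The work goes in short steps, Python scripts to look and compute and a tool call to move; the robot and the scene stay as the last step left them, time stands still between calls to the robot, and variables do not carry over. Pictures are saved under pics/ and viewed, about 8 in all and at most 12, crops included, and the job is handed in when it is done.

Besides the shell and the picture viewer there is one more tool, called after "Emit:" by a JSON object that holds its "name" and its "arguments". send_rows: Moves the arm, as the interface text tells. Its arguments: {"type":"object","properties":{"commands":{"type":"array","items":{"type":"array"}}},"required":["commands"]}

```bash
ls; mkdir -p pics
python3 - <<'E'
from rig import arm
import cv2,json
s=arm.read_state();print(s)
for n in("side","top"):
    c=arm.capture(n);cv2.imwrite(f"pics/{n}0.png",c["frame"][:,:,::-1])
    print(n,c["fx"],c["fy"],c["cx"],c["cy"],c["world_to_cam"])
E
```

```text
pics
{'time_s': 0.0, 'joint_pos': array([-1.49551638,  0.42673718,  0.07379813,  1.60663606, -0.03409147,
        1.11079405, -0.0671043 ]), 'dq': array([ 0.00106557,  0.00041963,  0.00162416,  0.0007405 , -0.00289615,
       -0.00023773,  0.00013183]), 'tau': array([-2.08120277e-03, -9.35822225e+01,  3.66569102e+00, -4.54177845e+01,
       -4.88746015e-02,  2.03512871e-02,  1.28417823e-04]), 'eef_pos': array([150.35439921, 657.58688963, 215.75775717]), 'tool_rot': array([-3.14027837e+00,  8.40081136e-05,  2.91682775e+00]), 'contact_force': array([-0.19307615, -0.77525865, -0.18829109]), 'wrist_torque': array([ 0.03668206,  0.01462444, -0.00647755]), 'finger_gap': 94.34434496083404}
side 533.4075132336746 533.4075132336746 277.41005928128675 221.24919766406742 [[ 9.99603163e-01 -2.35269508e-02  1.54918881e-02 -5.06995022e+02]
 [-3.77734999e-03 -6.56937508e-01 -7.53935569e-01  1.86153059e+02]
 [ 2.79150074e-02  7.53577861e-01 -6.56765681e-01  1.57422694e+03]
 [ 0.00000000e+00  0.00000000e+00  0.00000000e+00  1.00000000e+00]]
top 431.92818752536584 431.92818752536584 279.7862454447775 209.73020993650388 [[-9.16875818e-03 -9.99778741e-01 -1.89315459e-02  1.57192305e+02]
 [-9.97684163e-01  1.04222910e-02 -6.72137462e-02  4.95589271e+02]
 [ 6.73961847e-02  1.82714369e-02 -9.97558975e-01  1.23385903e+03]
 [ 0.00000000e+00  0.00000000e+00  0.00000000e+00  1.00000000e+00]]
```

View pics/side0.png

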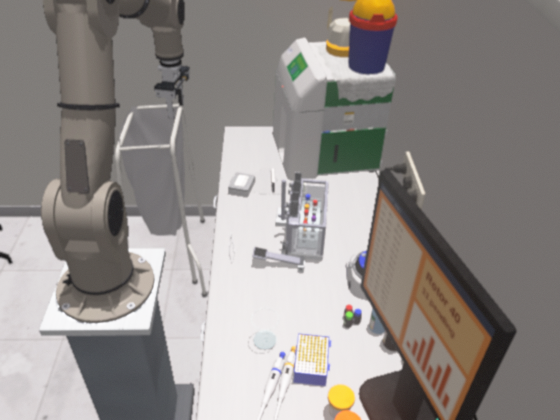

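View pics/top0.png

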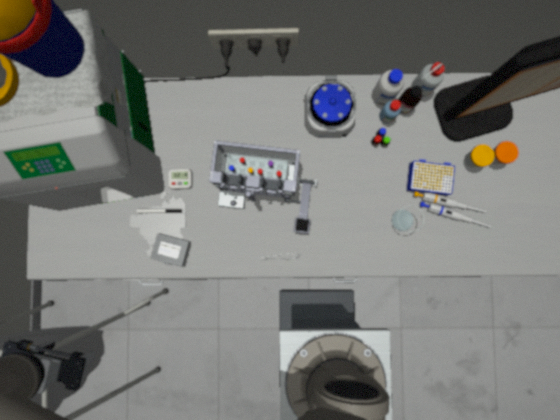

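Side: the cage is around (305,215) and the treadle pad around (262,255). Top: the cage is around (255,170), treadle pad at (302,225), forceps at (280,256), slide box at (170,250) and beaker at (404,222). I'll zoom in on the cage in both views.

Run:
```python
import cv2,numpy as np
t=cv2.imread("pics/top0.png")[125:265,195:335];s=cv2.imread("pics/side0.png")[160:290,220:350]
a=cv2.resize(t,(560,560),interpolation=cv2.INTER_CUBIC);b=cv2.resize(s,(560,560),interpolation=cv2.INTER_CUBIC)
cv2.imwrite("pics/crop0.png",a);cv2.imwrite("pics/crop1.png",b)
```

```text
(no output)
```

View pics/crop0.png

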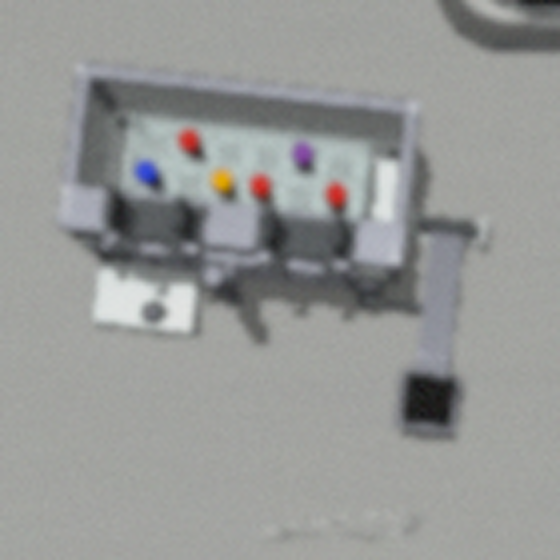

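View pics/crop1.png

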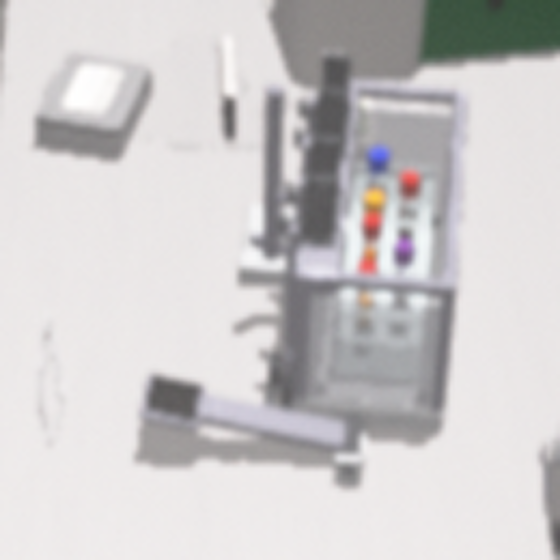

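```bash
cat > h.py <<'E'
import numpy as np,cv2
from rig import arm
from scipy.optimize import least_squares
def proj(c,P):
    P=np.atleast_2d(P);q=P@c["world_to_cam"][:3,:3].T+c["world_to_cam"][:3,3]
    return np.c_[c["fx"]*q[:,0]/q[:,2]+c["cx"],c["fy"]*q[:,1]/q[:,2]+c["cy"]]
def cage(p,L):
    L=np.atleast_2d(L).astype(float);a=p[2];R=np.array([[np.cos(a),-np.sin(a),0],[np.sin(a),np.cos(a),0],[0,0,1]])
    return L@R.T+[p[0],p[1],0]
E
python3 - <<'E'
from h import *
T=arm.capture("top");S=arm.capture("side")
def tp(u,v):return (195+u/4,125+v/4)
def sp(u,v):return (220+u/4.308,160+v/4.308)
H=None
F=[(T,(-138,-145,46),tp(430,400)),(S,(-138,-145,46),sp(174,397)),(T,(55,115,H),tp(82,68)),(T,(55,-115,H),tp(417,104)),
(S,(55,-115,H),sp(455,285)),(S,(55,115,H),sp(465,93)),(S,(55,-115,0),sp(440,432)),(S,(-83,0,215),sp(275,92))]
def res(p):
    return np.concatenate([(proj(c,cage(p,[[l[0],l[1],p[3] if l[2] is None else l[2]]]))[0]-uv) for c,l,uv in F])
r=least_squares(res,[620,60,0,120],x_scale=[100,100,.1,50],loss='soft_l1');print(r.x);print(res(r.x).reshape(-1,2).round(1))
p=r.x;np.save("p.npy",p)
for c,n in((T,"top"),(S,"side")):
    im=cv2.resize(c["frame"][:,:,::-1].copy(),None,fx=4,fy=4,interpolation=cv2.INTER_CUBIC)
    def dr(a,col):
        u=[tuple(int(round((z+.5)*4-.5)) for z in q) for q in proj(c,cage(p,a))]
        for i in range(len(u)-1):cv2.line(im,u[i],u[i+1],col,1,cv2.LINE_AA)
    for z,col in((0,(255,0,0)),(p[3],(0,255,0))):
        dr([(x,y,z) for x,y in((55,115),(55,-115),(-55,-115),(-55,115),(55,115))],col)
    for x in(-45,):
      for yc in(50,-50):
        dr([(x+a,yc+b,196) for a,b in((11,26),(11,-26),(-11,-26),(-11,26),(11,26))],(0,0,255))
    dr([(-83,0,60),(-83,0,215)],(0,255,255))
    dr([(-138+a,-145+b,46) for a,b in((22,22),(22,-22),(-22,-22),(-22,22),(22,22))],(255,0,255))
    cv2.imwrite(f"pics/ov_{n}.png",im[500:1060,780:1340] if n=="top" else im[600:1160,860:1420])
a=cv2.imread("pics/ov_top.png");b=cv2.imread("pics/ov_side.png")
cv2.imwrite("pics/ov.png",np.hstack([a[:,:400+70],b[:,:330]]))
E
```

```text
[ 6.07478116e+02  2.14853715e+02 -1.17346975e-01  1.35626186e+02]
[[ 0.4 -0.8]
 [-1.1 -0.5]
 [-1.1 -1.4]
 [ 1.1 -1.6]
 [-0.3  1.7]
 [-0.8 -0.2]
 [-0.1  0. ]
 [-1.2 -1.5]]
```

View pics/ov.png

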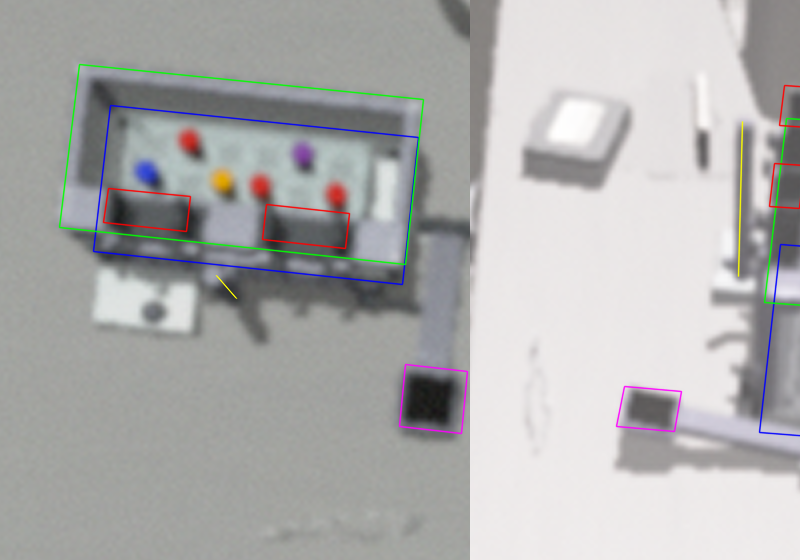

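Overlay fits to about 1 px: cage at (607,215), yaw −0.117, and the pad and post outlines match. Next I'll work out the move to above the pad.

```bash
cat >> h.py <<'E'
from scipy.spatial.transform import Rotation as Ro
p=np.load("p.npy") if __import__("os").path.exists("p.npy") else None
def shift(w,yaw=None,s=None):
    s=s or arm.read_state();R=Ro.from_euler("xyz",s["tool_rot"])
    d=R.inv().apply(np.array(w)-s["eef_pos"])
    t=0 if yaw is None else -((yaw-s["tool_rot"][2]+np.pi)%(2*np.pi)-np.pi)
    print(d.round(1),round(t,3))
E
python3 - <<'E'
from h import *
print(cage(p,[[-138,-145,47],[-83,0,190],[-61,95,190],[-45,50,176],[-45,-50,176]]).round(1))
P=cage(p,[[-138,-145,90]])[0]
shift([300,480,320],np.pi+p[2]);shift([P[0],P[1],320],np.pi+p[2]);shift(P,np.pi+p[2])
E
```

```text
[[453.5  87.   47. ]
 [525.  224.6 190. ]
 [558.  316.3 190. ]
 [568.6 269.8 176. ]
 [556.9 170.5 176. ]]
[-185.4 -140.  -103.8] -0.107
[-422.6 -488.9 -103.5] -0.107
[-422.6 -488.7  126.5] -0.107
```

Emit:
{"name": "send_rows", "arguments": {"commands": [[0,[-60,-40,-100],-0.1],[0,[-60,-40,-100],-0.1],[0,[-60,-40,-100],-0.107],[0,[-185,-140,-104],-0.107],[0,[-185,-140,-104],-0.107],[0,[-300,-310,-104],-0.107],[0,[-300,-310,-104],-0.107],[0,[-300,-310,-104],-0.107],[0,[-300,-310,-104],-0.107],[0,[-423,-489,-104],-0.107],[0,[-423,-489,-104],-0.107],[0,[-423,-489,-104],-0.107]]}}

```text
time_s: 1.2
eef_pos: [373.9, 273.3, 320.0]
tool_rot: [3.141, -0.0, 3.024]
contact_force: [1.6, 0.5, 0.9]
finger_gap: 17.4
```

Run:
```python
from h import *
P=cage(p,[[-138,-145,90]])[0]
s=arm.read_state();print(s["time_s"],s["eef_pos"],s["tool_rot"],s["contact_force"],s["finger_gap"])
shift(P,np.pi+p[2])
```

```text
1.2 [373.85194384 273.31027265 320.00212931] [ 3.14123485e+00 -1.39579335e-04  3.02374609e+00] [1.58629696 0.48212237 0.93835632] 17.35489801259384
[-101.  -175.7  229.9] -0.0
```

Emit:
{"name": "send_rows", "arguments": {"commands": [[0,[-101,-176,0],0],[0,[-101,-176,0],0],[0,[-101,-176,0],0],[0,[-101,-176,0],0],[0,[-101,-176,0],0],[0,[-101,-176,60],0],[0,[-101,-176,100],0],[0,[-101,-176,140],0],[0,[-101,-176,180],0],[0,[-101,-176,220],0],[0,[-101,-176,230],0],[0,[-101,-176,230],0]]}}

```text
time_s: 2.2
eef_pos: [450.5, 87.7, 86.2]
tool_rot: [-3.137, -0.005, 3.024]
contact_force: [-1.6, 0.0, -0.5]
finger_gap: 0.7
```

Run:
```python
from h import *
P=cage(p,[[-138,-145,90]])[0]
shift(P,np.pi+p[2]);s=arm.read_state();print(s["eef_pos"])
a=arm.capture("side")["frame"][200:300,200:333,::-1];b=arm.capture("top")["frame"][160:260,235:368,::-1]
cv2.imwrite("pics/v1.png",np.hstack([cv2.resize(z,(400,300),interpolation=cv2.INTER_CUBIC) for z in(a,b)]))
```

```text
[-3.  -0.4 -3.8] -0.0
[450.53351855  87.69334662  86.23104898]
```

View pics/v1.png

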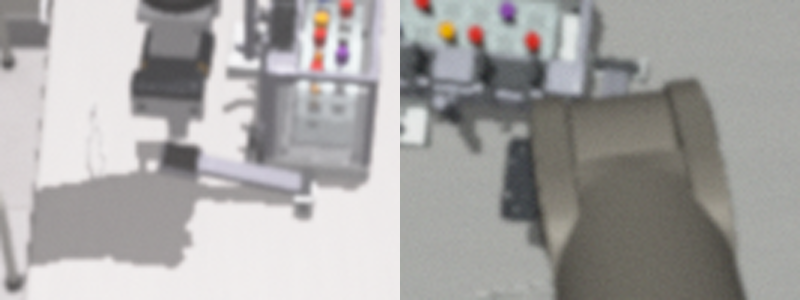

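The closed fingers are right over the pad in the side view (pad at about (180,157)). Pressing.

Emit:
{"name": "send_rows", "arguments": {"commands": [[0,[-3,0,10],0],[0,[-3,0,20],0],[0,[-3,0,30],0],[0,[-3,0,38],0],[0,[-3,0,45],0],[0,[-3,0,52],0],[0,[-3,0,58],0],[0,[-3,0,62],0],[0,[-3,0,63],0],[0,[-3,0,63],0],[0,[-3,0,63],0]]}}

```text
time_s: 3.22
eef_pos: [456.1, 88.3, 27.1]
tool_rot: [-3.141, -0.0, 3.024]
contact_force: [-3.1, -0.5, 3.5]
finger_gap: 0.2
```

Emit:
{"name": "send_rows", "arguments": {"commands": [[0,[0,0,1.5],0],[0,[0,0,3],0],[0,[0,0,4],0],[0,[0,0,4],0],[0,[0,0,4],0],[0,[0,0,4],0]]}}

```text
time_s: 3.72
eef_pos: [456.4, 88.3, 23.1]
tool_rot: [3.142, 0.0, 3.024]
contact_force: [-2.2, -0.1, 5.9]
finger_gap: 0.1
```

Emit:
{"name": "send_rows", "arguments": {"commands": [[0,[0,0,1],0],[0,[0,0,2],0],[0,[0,0,3],0],[0,[0,0,3],0],[0,[0,0,3],0]]}}

```text
time_s: 4.13
eef_pos: [456.6, 88.4, 20.9]
tool_rot: [3.141, 0.001, 3.023]
contact_force: [-9.4, -2.3, 33.2]
finger_gap: 0.4
```

The force rose to 33 N, so it is on the stop. I'll hold briefly, lift, and look at what happened.

Emit:
{"name": "send_rows", "arguments": {"commands": [[0,[0,0,0],0],[0,[0,0,0],0],[0,[0,0,-30],0],[0,[0,0,-70],0],[0,[0,0,-110],0],[0,[0,0,-150],0],[50,[0,0,-190],0],[50,[0,0,-230],0],[75,[0,0,-270],0],[75,[0,0,-300],0],[75,[0,0,-300],0]]}}

```text
time_s: 5.05
eef_pos: [458.6, 89.0, 325.8]
tool_rot: [3.136, 0.007, 3.023]
contact_force: [0.5, 0.7, -0.9]
finger_gap: 30.7
```

Run:
```python
from h import *
P=cage(p,[[-50,50,300]])[0]
shift(P,np.pi+p[2])
```

```text
[-82.8 192.3  27.4] -0.001
```

Emit:
{"name": "send_rows", "arguments": {"commands": [[80,[-41,96,0],0],[80,[-83,192,0],0],[80,[-83,192,0],0],[80,[-83,192,0],0],[80,[-83,192,0],0],[80,[-83,192,0],0],[80,[-83,192,25],0],[80,[-83,192,25],0],[80,[-83,192,25],0]]}}

```text
time_s: 5.8
eef_pos: [560.7, 268.8, 294.2]
tool_rot: [-3.14, -0.001, 3.023]
contact_force: [-0.3, -0.6, 0.4]
finger_gap: 75.3
```

Run:
```python
from h import *
c=arm.capture("wrist");s=arm.read_state();print(s["eef_pos"],s["tool_rot"])
def fish(P):
    P=np.atleast_2d(P).astype(float);q=P@c["world_to_cam"][:3,:3].T+c["world_to_cam"][:3,3]
    rho=np.hypot(q[:,0],q[:,1]);th=np.arctan2(rho,q[:,2]);return np.c_[c["cx"]+c["fx"]*th*q[:,0]/rho,c["cy"]+c["fy"]*th*q[:,1]/rho]
im=c["frame"][:,:,::-1].copy()
cv2.imwrite("pics/w_raw.png",im)
np.savez("w1.npz",**{k:c[k] for k in("fx","fy","cx","cy","world_to_cam")})
for yc in(50,-50):
    for b in(-26,26):
        u=fish(cage(p,[(-45+a,yc+b,196) for a in(-11,11)]));cv2.line(im,tuple(u[0].round().astype(int).tolist()),tuple(u[1].round().astype(int).tolist()),(0,0,255),1)
u=fish(cage(p,[(-83,0,215),(-83,0,100)]));cv2.line(im,tuple(u[0].round().astype(int).tolist()),tuple(u[1].round().astype(int).tolist()),(0,255,255),1)
cv2.imwrite("pics/w1.png",cv2.resize(im,(800,600)))
```

```text
[561.13123231 268.9058942  295.3464199 ] [-3.14127106e+00 -2.26030228e-04  3.02321454e+00]
```

View pics/w1.png

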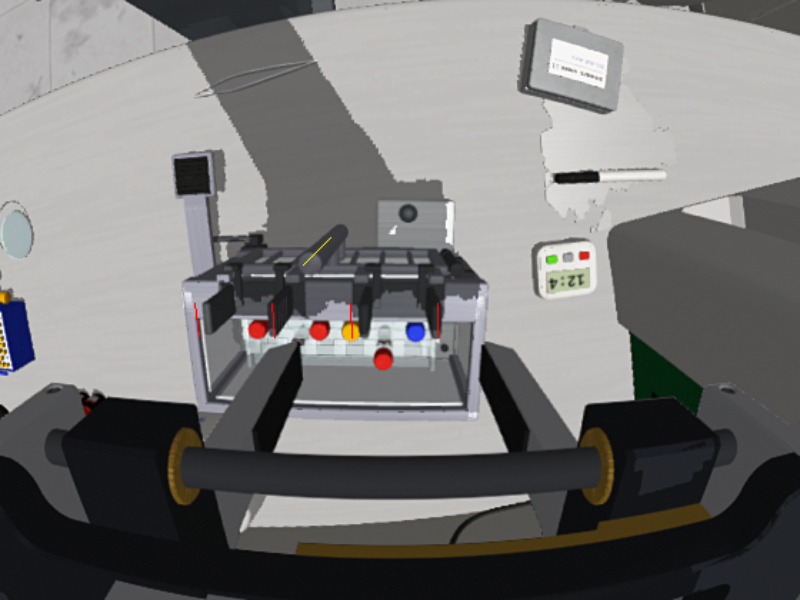

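Run:
```python
import cv2
im=cv2.imread("pics/w_raw.png")[150:250,120:350]
im=cv2.convertScaleAbs(im,alpha=1.8,beta=20)
cv2.imwrite("pics/w1c.png",cv2.resize(im,(805-5,348),interpolation=cv2.INTER_CUBIC))
```

```text
(no output)
```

View pics/w1c.png

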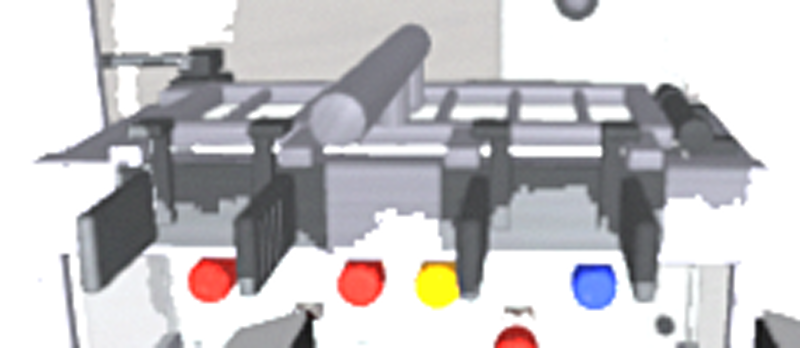

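Run:
```python
from h import *
c=dict(np.load("w1.npz"))
def fish(P):
    P=np.atleast_2d(P).astype(float);q=P@c["world_to_cam"][:3,:3].T+c["world_to_cam"][:3,3]
    rho=np.hypot(q[:,0],q[:,1]);th=np.arctan2(rho,q[:,2]);return np.c_[c["cx"]+c["fx"]*th*q[:,0]/rho,c["cy"]+c["fy"]*th*q[:,1]/rho]
W=c["world_to_cam"];print("cam",(-W[:3,:3].T@W[:3,3]).round(),W[2,:3].round(2))
uv=np.array([(89,287),(246,290),(471,294),(648,297),(337,117)])/3.478+[120,150]
uv=np.vstack([uv,(135.1,122.5)])
def L(q):return [(q[3]+11,-50-q[4],196),(q[3]+11,-50+q[4],196),(q[3]+11,50-q[4],196),(q[3]+11,50+q[4],196),(-83,0,215),(-138,-145,46)]
f=lambda q:(fish(cage(q[:3],L(q)))-uv).ravel()
r=least_squares(f,[*p[:3],-45,22],x_scale=[10,10,.1,10,5]);print(r.x,p[:3]);print(f(r.x).reshape(-1,2).round(1))
q=r.x;np.save("q.npy",q)
for n,l in(("a",(q[3],50,176)),("b",(q[3],-50,176)),("pull",(-83,0,190)),("hinge",(-61,95,190))):print(n,cage(q[:3],l).round(1),cage(p[:3],l).round(1))
shift(cage(q[:3],(q[3],50,300))[0],np.pi+q[2]);shift(cage(q[:3],(q[3],50,176))[0],np.pi+q[2])
```

```text
cam [486. 278. 462.] [ 0.25 -0.03 -0.97]
[ 6.07367367e+02  2.18510511e+02 -1.28044103e-01 -4.61711399e+01
  2.18829796e+01] [ 6.07478116e+02  2.14853715e+02 -1.17346975e-01]
[[ 0.6 -0.2]
 [ 1.   0.1]
 [-0.4  0.2]
 [-0.8 -0.2]
 [ 0.5  0.3]
 [-1.3 -0.5]]
a [[568. 274. 176.]] [[567.5 269.9 176. ]]
b [[555.2 174.8 176. ]] [[555.8 170.6 176. ]]
pull [[525.  229.1 190. ]] [[525.  224.6 190. ]]
hinge [[559.  320.5 190. ]] [[558.  316.3 190. ]]
[-6.2  5.9 -4.7] 0.01
[ -6.2   5.9 119.3] 0.01
```

Emit:
{"name": "send_rows", "arguments": {"commands": [[80,[-6,5,0],0.01],[80,[-6,5,0],0.01],[80,[-6,5,30],0.01],[80,[-6,5,60],0.01],[80,[-6,5,80],0.01],[80,[-6,5,100],0.01],[80,[-6,5,115],0.01],[80,[-6,5,122],0.01],[80,[-6,5,122],0.01],[80,[-6,5,122],0.01]]}}

```text
time_s: 6.68
eef_pos: [568.2, 273.7, 173.8]
tool_rot: [3.141, 0.001, 3.014]
contact_force: [-0.3, -0.6, 0.2]
finger_gap: 75.3
```

Run:
```python
from h import *
s=arm.read_state();print(s["eef_pos"],s["contact_force"],s["finger_gap"])
c=arm.capture("wrist");im=c["frame"][120:300,100:400,::-1]
cv2.imwrite("pics/w2.png",cv2.resize(cv2.convertScaleAbs(im,alpha=1.6,beta=20),(800,480),interpolation=cv2.INTER_CUBIC))
```

```text
[568.16200101 273.68821095 173.8077163 ] [-0.30337573 -0.58310297  0.23232381] 75.32659217423652
```

View pics/w2.png

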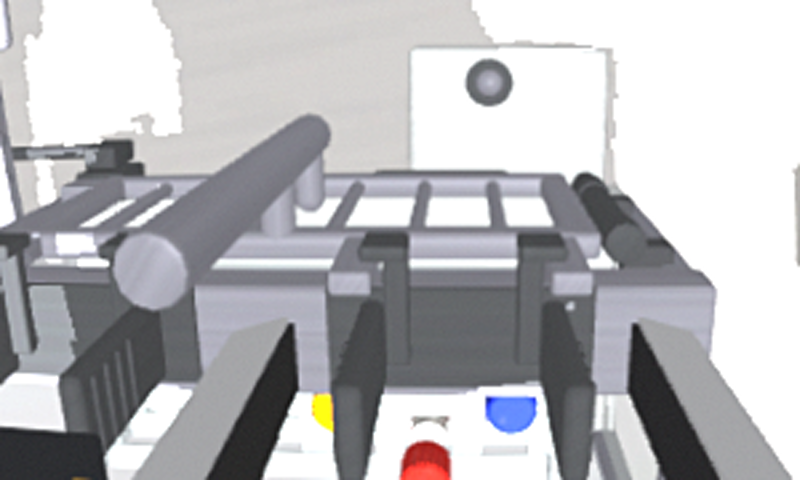

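The fingers straddle catch a's two tabs (about x 360 and 570) and clear the neighbouring catch. Squeezing.

Emit:
{"name": "send_rows", "arguments": {"commands": [[65,[0,0,0],0],[58,[0,0,0],0],[54,[0,0,0],0],[50,[0,0,0],0],[47,[0,0,0],0],[44,[0,0,0],0],[44,[0,0,0],0],[44,[0,0,0],0]]}}

```text
time_s: 7.4
eef_pos: [567.8, 273.7, 173.2]
tool_rot: [3.141, 0.0, 3.014]
contact_force: [-0.2, 0.2, 5.0]
finger_gap: 41.4
```

Emit:
{"name": "send_rows", "arguments": {"commands": [[41,[0,0,0],0],[38,[0,0,0],0],[35,[0,0,0],0],[33,[0,0,0],0],[30,[0,0,0],0],[30,[0,0,0],0],[30,[0,0,0],0],[30,[0,0,0],0]]}}

```text
time_s: 8.07
eef_pos: [567.8, 273.3, 173.3]
tool_rot: [-3.142, 0.0, 3.014]
contact_force: [-1.9, -1.7, 10.4]
finger_gap: 30.9
```

Emit:
{"name": "send_rows", "arguments": {"commands": [[80,[0,0,0],0],[80,[0,0,0],0],[80,[0,0,0],0],[80,[0,0,0],0],[80,[0,0,0],0],[80,[0,0,-40],0],[80,[0,0,-75],0],[80,[0,0,-75],0],[80,[0,-40,-75],0],[80,[0,-80,-75],0],[80,[0,-100,-75],0],[80,[0,-100,-75],0]]}}

```text
time_s: 9.07
eef_pos: [554.9, 169.0, 248.6]
tool_rot: [-3.141, 0.0, 3.008]
contact_force: [0.8, -0.6, 0.5]
finger_gap: 74.9
```

Run:
```python
from h import *
q=np.load("q.npy");shift(cage(q[:3],(q[3],-50,174))[0],np.pi+q[2]);s=arm.read_state();print(s["eef_pos"],s["contact_force"],s["finger_gap"])
c=arm.capture("wrist");im=c["frame"][120:300,100:400,::-1]
cv2.imwrite("pics/w3.png",cv2.resize(cv2.convertScaleAbs(im,alpha=1.6,beta=20),(800,480),interpolation=cv2.INTER_CUBIC))
```

```text
[ 0.5  5.8 74.6] -0.006
[554.85704218 169.01314104 248.5582944 ] [ 0.80767233 -0.63805072  0.47112124] 74.93316983103435
```

View pics/w3.png

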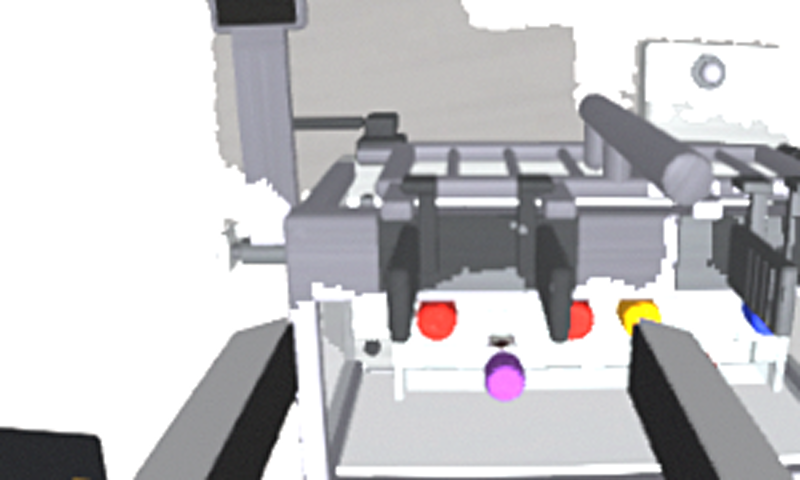

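Now over catch b (tabs at about x 400 and 560). The measured y was caught mid-overshoot. I'll let it settle first, then descend.

Emit:
{"name": "send_rows", "arguments": {"commands": [[80,[0,0,0],0],[80,[0,0,0],0],[80,[0,0,0],0]]}}

```text
time_s: 9.37
eef_pos: [554.9, 175.5, 247.8]
tool_rot: [-3.141, -0.0, 3.015]
contact_force: [-1.0, -1.1, -0.4]
finger_gap: 75.3
```

Emit:
{"name": "send_rows", "arguments": {"commands": [[80,[0,0,20],0],[80,[0,0,40],0],[80,[0,0,55],0],[80,[0,0,68],0],[80,[0,0,74],0],[80,[0,0,74],0],[80,[0,0,74],0]]}}

```text
time_s: 9.95
eef_pos: [555.1, 174.7, 174.2]
tool_rot: [-3.141, -0.0, 3.014]
contact_force: [-0.3, 0.1, 0.3]
finger_gap: 74.9
```

Emit:
{"name": "send_rows", "arguments": {"commands": [[65,[0,0,0],0],[58,[0,0,0],0],[54,[0,0,0],0],[50,[0,0,0],0],[47,[0,0,0],0],[44,[0,0,0],0],[44,[0,0,0],0],[44,[0,0,0],0]]}}

```text
time_s: 10.62
eef_pos: [555.2, 174.5, 174.3]
tool_rot: [3.141, 0.0, 3.014]
contact_force: [0.8, 0.4, 4.1]
finger_gap: 41.3
```

Emit:
{"name": "send_rows", "arguments": {"commands": [[41,[0,0,0],0],[38,[0,0,0],0],[35,[0,0,0],0],[33,[0,0,0],0],[30,[0,0,0],0],[30,[0,0,0],0],[30,[0,0,0],0],[30,[0,0,0],0]]}}

```text
time_s: 11.28
eef_pos: [555.1, 174.1, 174.4]
tool_rot: [-3.142, 0.0, 3.013]
contact_force: [-1.6, -2.0, 11.0]
finger_gap: 30.4
```

Emit:
{"name": "send_rows", "arguments": {"commands": [[80,[0,0,0],0],[80,[0,0,0],0],[80,[0,0,0],0],[80,[0,0,0],0],[80,[0,0,0],0],[70,[0,0,-40],0],[60,[0,0,-80],0],[60,[0,0,-100],0],[60,[0,0,-100],0],[60,[0,0,-100],0]]}}

```text
time_s: 12.12
eef_pos: [555.3, 174.6, 275.0]
tool_rot: [3.14, 0.001, 3.014]
contact_force: [0.0, 0.2, -1.1]
finger_gap: 56.7
```

Run:
```python
from h import *
q=np.load("q.npy");s=arm.read_state();print(s["eef_pos"],s["tool_rot"])
shift(cage(q[:3],(-83,0,276))[0],np.pi+q[2]);shift(cage(q[:3],(-83,0,184))[0],np.pi+q[2])
# swing waypoints in the tool frame aligned with the cage (tool x=-cage x, y=cage y), from closed pull
for t in np.arange(.1,1.51,.1):
    c,n=np.cos(t),np.sin(t);v=np.array([-22*c-95*n,22*n-95*c])-[-22,-95];print(round(t,1),(-v[0]).round(1),v[1].round(1))
```

```text
[555.34406727 174.61911825 274.96259444] [3.14007665e+00 1.48844954e-03 3.01385703e+00]
[37.  50.2 -1. ] 0.0
[37.1 50.  91. ] 0.0
0.1 9.4 2.7
0.2 18.4 6.3
0.3 27.1 10.7
0.4 35.3 16.1
0.5 42.9 22.2
0.6 49.8 29.0
0.7 56.0 36.5
0.8 61.5 44.6
0.9 66.1 53.2
1.0 69.8 62.2
1.1 72.6 71.5
1.2 74.5 81.1
1.3 75.4 90.8
1.4 75.4 100.5
1.5 74.3 110.2
```

Emit:
{"name": "send_rows", "arguments": {"commands": [[60,[37,50,0],0],[60,[37,50,0],0],[60,[37,50,0],0],[60,[37,50,0],0],[60,[37,50,0],0],[60,[37,50,30],0],[60,[37,50,60],0],[60,[37,50,80],0],[60,[37,50,91],0],[60,[37,50,91],0],[60,[37,50,91],0]]}}

```text
time_s: 13.03
eef_pos: [525.0, 228.0, 183.2]
tool_rot: [-3.141, -0.0, 3.013]
contact_force: [-0.8, -0.4, 0.5]
finger_gap: 56.6
```

Emit:
{"name": "send_rows", "arguments": {"commands": [[30,[0,0,0],0],[30,[0,0,0],0],[20,[0,0,0],0],[20,[0,0,0],0],[10,[0,0,0],0],[5,[0,0,0],0],[5,[0,0,0],0],[5,[0,0,0],0],[5,[0,0,0],0]]}}

```text
time_s: 13.78
eef_pos: [524.6, 228.5, 183.1]
tool_rot: [-3.141, -0.0, 3.014]
contact_force: [-1.0, -2.4, 3.7]
finger_gap: 13.1
```

The post is gripped (gap 13.1). First part of the swing, up to about 0.5 rad.

Emit:
{"name": "send_rows", "arguments": {"commands": [[0,[4.7,1.3,0],0.05],[0,[9.4,2.7,0],0.1],[0,[14,4.4,0],0.15],[0,[18.4,6.3,0],0.2],[0,[22.8,8.4,0],0.25],[0,[27.1,10.7,0],0.3],[0,[31.3,13.3,0],0.35],[0,[35.3,16.1,0],0.4],[0,[39.2,19.1,0],0.45],[0,[42.9,22.2,0],0.5],[0,[42.9,22.2,0],0.5]]}}

```text
time_s: 14.7
eef_pos: [484.8, 257.2, 183.1]
tool_rot: [3.141, 0.0, 2.512]
contact_force: [3.6, 1.0, 0.0]
finger_gap: 13.3
```

```bash
cat > g.py <<'E'
from h import *
q=np.load("q.npy");s=arm.read_state();print(s["time_s"],s["eef_pos"],s["contact_force"],s["finger_gap"])
h=cage(q[:3],(-61,95,0))[0][:2];v=s["eef_pos"][:2]-h;v0=cage(q[:3],(-83,0,0))[0][:2]-h
print("r",np.hypot(*v),"gate",np.arctan2(v0[1],v0[0])-np.arctan2(v[1],v[0]) ,"tool turned",np.pi+q[2]-s["tool_rot"][2])
g0=.0
for t in np.arange(.5,1.51,.1):
    a=t;c,n=np.cos(a),np.sin(a);w=h+np.array([[c,n],[-n,c]])@v0
    R=Ro.from_euler("xyz",s["tool_rot"]);d=R.inv().apply(np.r_[w-s["eef_pos"][:2],0]);print(round(t,1),d.round(1)[:2])
E
python3 g.py
```

```text
14.7 [484.77466384 257.16299041 183.11114008] [3.56471372 1.00982665 0.02246185] 13.284945757491316
r 97.5881473155282 gate 0.5085859006032869 tool turned 0.5013203845274634
0.5 [-0.8 -0.1]
0.6 [8.5 2.5]
0.7 [17.6  6.1]
0.8 [26.3 10.6]
0.9 [34.4 15.9]
1.0 [42. 22.]
1.1 [49.  28.8]
1.2 [55.2 36.3]
1.3 [60.7 44.4]
1.4 [65.3 53. ]
1.5 [69.1 62. ]
```

Emit:
{"name": "send_rows", "arguments": {"commands": [[0,[4.7,1.3,0],0.05],[0,[9.4,2.7,0],0.1],[0,[14,4.4,0],0.15],[0,[18.4,6.3,0],0.2],[0,[22.8,8.4,0],0.25],[0,[27.1,10.7,0],0.3],[0,[31.3,13.3,0],0.35],[0,[35.3,16.1,0],0.4],[0,[39.2,19.1,0],0.45],[0,[42.9,22.2,0],0.5],[0,[42.9,22.2,0],0.5]]}}

```text
time_s: 15.62
eef_pos: [464.2, 300.2, 183.1]
tool_rot: [3.14, 0.001, 2.013]
contact_force: [7.5, 0.5, -2.7]
finger_gap: 13.4
```

```bash
python3 g.py
```

```text
15.6167 [464.18277123 300.15908418 183.13608975] [ 7.45093241  0.50254095 -2.69260391] 13.445534480302102
r 96.97695148774005 gate 1.0036317285653202 tool turned 1.000715199372288
0.5 [-48.5   0.5]
0.6 [-39.   -1.6]
0.7 [-29.3  -2.8]
0.8 [-19.5  -3.1]
0.9 [-9.8 -2.3]
1.0 [-0.2 -0.6]
1.1 [9.2 2.1]
1.2 [18.2  5.6]
1.3 [26.9 10.1]
1.4 [35.  15.4]
1.5 [42.6 21.5]
```

Emit:
{"name": "send_rows", "arguments": {"commands": [[0,[4.6,0.9,0],0.05],[0,[9.2,2.1,0],0.1],[0,[13.7,3.8,0],0.15],[0,[18.2,5.6,0],0.2],[0,[22.6,7.8,0],0.25],[0,[26.9,10.1,0],0.3],[0,[31,12.7,0],0.35],[0,[35,15.4,0],0.4],[0,[36.5,16.6,0],0.42],[0,[36.5,16.6,0],0.42],[0,[36.5,16.6,0],0.42],[0,[36.5,16.6,0],0.42]]}}

```text
time_s: 16.62
eef_pos: [464.1, 338.7, 183.1]
tool_rot: [3.139, 0.001, 1.595]
contact_force: [9.0, -1.7, -3.7]
finger_gap: 13.4
```

```bash
python3 g.py|head -2
python3 - <<'E'
from h import *
a=arm.capture("side")["frame"][140:290,200:350,::-1];b=arm.capture("wrist")["frame"][:,:,::-1]
cv2.imwrite("pics/f.png",np.hstack([cv2.resize(a,(350,350),interpolation=cv2.INTER_CUBIC),cv2.resize(b,(450,350))]))
E
```

```text
16.6167 [464.09471783 338.73412579 183.1012174 ] [ 8.97725103 -1.69987217 -3.70426982] 13.35984657145426
r 96.63464733261007 gate -4.878404678579789 tool turned 1.4186055318761788
```

View pics/f.png

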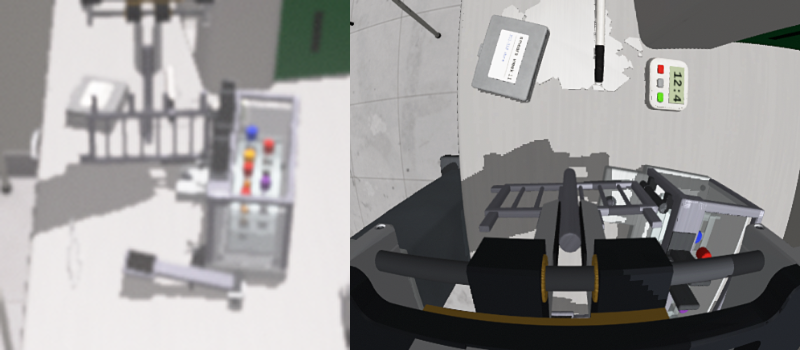

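The gate stands about square to the cage front, held between the fingers. The treadle is up and the loose things haven't moved. I'll settle for a moment, then hand in.

Emit:
{"name": "send_rows", "arguments": {"commands": [[0,[0,0,0],0],[0,[0,0,0],0],[0,[0,0,0],0],[0,[0,0,0],0],[0,[0,0,0],0],[0,[0,0,0],0]]}}

```text
time_s: 17.22
eef_pos: [464.1, 338.7, 183.1]
tool_rot: [3.139, 0.0, 1.595]
contact_force: [8.6, -1.6, -2.8]
finger_gap: 13.6
```

Run:
```python
from rig import arm
s=arm.read_state();print(s["time_s"],s["eef_pos"],abs(s["dq"]).max(),s["finger_gap"]);print(arm.close_job())
```

```text
17.2167 [464.09359153 338.70668272 183.12482318] 0.001274277070642871 13.601898256380332
the job is handed in; nothing more can be done
None
```

The cage is open and the job is handed in at 17.2 s of the 61 s allowed; it reports no verdict. I pressed the treadle, squeezed the hinge-side catch and then the other, and swung the gate past its detent. It is still held there.

- **Treadle:** I pressed until the force rose to 33 N, which I took as the stop. The final side picture shows it back up.
- **Catches:** both pairs of tabs were squeezed to about 31 mm between the fingers, against 32 mm for fully in, with the sideways force near zero.
- **Gate:** the angle worked out from the tool position is about 1.40 rad (over 1.25 needed). The arm was at rest, with a 13.6 mm gap on the 14 mm post and about 9 N of outside force on the tool.
- **Loose things:** those in view in the last pictures looked unmoved. The beaker was not in view, but the arm did not go near it.

**Not measured directly:** I had no reading of the bolt or tab joints. That the gate opened freely is the evidence that they had cleared.

**Disagreement:** the wrist camera put the cage about 4 mm further to the left than the top and side cameras did. I went with the wrist camera, and the balanced squeezes and the swing radius (97 mm against the stated 97.5 mm) agreed with it.

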